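Draw the red bolt of a stock chest with the hooked rod

ROBOT

A 6-joint arm with a two-finger parallel gripper is mounted at the origin on the work surface. World frame = base frame: x ahead of the robot, y to its left, z up, the work surface at z = 0. Lengths are in mm, angles in rad, forces in N, time in s.
With the tool pointing down it reaches from about 275 to 825 mm from the base axis. Payload 4.9 kg.
Tool frame: the origin (TCP) lies at the centre of the arm's flange, where the gripper is bolted on; the fingertips stand 173 mm ahead of it and the grasp point (between the pads) lies 155 mm ahead of it (ctrl.tips_ahead is the distance from the TCP to the fingertips, in mm); z points along the fingers, y is the line along which they close (so a half turn about z gives the same grasp; the last joint's range is limited). The gripper opens to 85 mm and grips with 20 to 120 N. Pads are 22 mm wide; open, the fingers measure 114 mm over their backs; the gripper's body (76 mm by 85 mm) begins 54 mm behind the grasp point. The pads swing forward as they close: fully open they stand 13 mm farther back than shut.
Start: joints at [1.173, 0.326, -0.193, 1.052, 0, 1.437], TCP at [143.407, 530.993, 404.681] pointing down, gripper open.
Joint ranges: [-2.65, 2.65], [-0.97, 1.79], [-1.3, 1.35], [-1.93, 2.1], [-1.47, 1.37], [-3.14, 3.14]. Speed limits (rad/s): [2.57, 2.57, 3.14, 3.14, 3.14, 3.14].

INTERFACE

Orientations are given as [roll, pitch, yaw] about the fixed x, y, z axes, in that order (R = Rz(yaw) Ry(pitch) Rx(roll)).
In Python, from station import ctrl, cams gives the robot as it stands.
- The arm moves only by the tool send_rows, never from a script. Its argument "plan" is a list of rows, each a list of 7 numbers: the shift along the tool's x, y, z scaled (see below), then the turn, a rotation vector about the tool's x, y, z scaled (see below), then the closure, from 0 (fully open) to 1 (shut). A call has 1 to 12 rows; each row is the pose to reach, as a shift and turn from the pose commanded when the call began, along the tool's axes at that moment; what a row does not reach only later rows make up. The controller multiplies each number of a shift by 20 cm and each number of a turn by 90 degrees. A row lasts 1/12 s, in which the tool goes at most 41.7 mm and 7.16 degrees, less where a joint would pass 70% of its speed; a pose out of reach is approached as far as the arm can. A call with a number of a shift or a turn outside -1 to 1 is refused whole. A call with a gripper value outside its range is refused whole. The fingers move at their own pace and stop on an object; the grip force is fixed at half the most. Time passes only in rows, so rows that repeat a pose let the fingers close. It gives the time, the measured TCP pose, the force, the opening and the grip force at its end, in the units of the state.
- ctrl.get_obs(): the state, without advancing time (a new reading comes with each control period).
- cams.get_image(name): name is "scene" or "side" or "wrist"; returns a dict with "pixels" (420x560x3 uint8, blue, green, red), "depth" (420x560 float32, mm along the optical axis (not along the pixel's ray), 0 where there is no reading), "intrinsics" (3x3 intrinsics, pixels), "rvec" (rotation vector, rad) and "tvec" (3), from world to camera coordinates, as OpenCV has them. Camera axes: x right, y down, z forward; pixel columns grow to the right and rows downward; lengths in mm; the calibration is good to about 2 mm. A picture is of the moment at which its call begins.
- ctrl.close_job(): hands the job in; it is judged then, once.
The state is a dict: "time_s": time; "q": joint angles; "joint_velocities": joint speeds; "tau": joint torques, N m; "eef_pos": TCP position; "tcp_rot": TCP orientation; "wrist_force": force on the tool from outside, world axes, zero at the start; "ft_torque": the same for the moment, N m; "finger_gap": finger opening in mm; "grasp_force": force on a finger pad.
Only numpy, scipy, OpenCV 4.12 (cv2) and the standard library are available. Lean on these libraries where they do the work, as an engineer would, in place of code of your own. Each camera call takes 0.05 s, during which the arm holds its last target. There are 200 camera calls.

TASK

Pick up the steel rod with the hooked end, reach it under the barred guard of the stock chest with the red bolt knob, hook it behind the knob and pull the bolt all the way back towards the robot to unlock the chest. Then lay the rod down flat on the bench, in front of the chests, without dropping it. Touch the red knob with the rod only, and leave the yellow bolt as it is.

Things in the scene. Friction and masses are not known exactly. Their poses are not given: they have to be found in the camera images.
- hook_rod: Steel rod, 0.28 kg, black handle, L hook (a straight rod nearby has none). Origin: centre of handle's underside, near the balance point; x towards the hook, z up. Handle 120 long (x), 22 wide, 24 high. Round 10 diameter bar, axis 12 above the underside, runs to x=+235, then turns to +y: prong axis at x=235, level, tip at y=+55. Tail with 22 diameter weight ends at x=-130. Lies flat on the bench.
- red_knob: Red upright pin on the red bolt, 16 diameter, 56 high. Origin: centre of its foot, 104 above the bench; z up, x along the bolt away from the robot. Bolt lies on a green chest 264 deep (x), 244 wide, 90 high; shot home, the knob is 20 beyond the chest's middle. Bolt and guides rise to 110 above the bench. A like chest beside it has a yellow knob.
- red_bolt (a joint): Slide of the red bolt, m: 0 = shot home; grows to 0.060 (stop) as the knob is pulled along its -x to the robot. Starts at 0 to 0.012; friction about 3 N; stays where left. Guard over it: green bars, undersides 210 above the bench, on 8 diameter posts 113 either side of the knob's line, 50 nearer and 95 farther than the knob shot home; open at front and sides.
- yellow_bolt (a joint): Slide of the other chest's yellow bolt, same scale; to be left as it is. Loose sockets up to 65 high stand at the left and right of the bench.

How it is judged (in metres and radians):
On the way, in this order (a step that is already met when the one before it is completed fails the run):
1. the hooked rod is lifted off the bench (height (world z) of hook_rod above 0.06 m), for 0.2 s.
2. the rod, pressing on the red knob, draws the bolt back (value of joint red_bolt above 0.03 m and contact force between hook_rod and red_knob above 0.3 N), for 0.05 s.
At the end, for the whole second after the job is handed in: The red bolt is drawn back at least 48 mm of its 60 mm, the yellow bolt is still shot (under 25 mm), and the hooked rod lies at rest on the bench in front of the chests (handle centre nearer than x = 0.65 m and under 30 mm high, bar level within 11 degrees) (value of joint red_bolt above 0.048 m and value of joint yellow_bolt below 0.025 m and height (world z) of hook_rod below 0.03 m and world x of hook_rod below 0.65 m and (angle between hook_rod's own z axis and vertical below 0.2 rad or angle between hook_rod's own z axis and vertical above 2.94 rad or angle between hook_rod's own x axis and vertical between 1.37 and 1.77 rad) and linear speed of hook_rod below 0.02 m/s and angular speed of hook_rod below 0.2 rad/s); the robot touches nothing.
It fails at once if the gripper or arm touches the red knob (contact force between any of the fingers, the arm and red_knob above 0.5 N).
It fails at once if the yellow bolt is drawn (25 mm or more) (value of joint yellow_bolt above 0.025 m).
It fails at once if the rod is dropped (falls free, faster than 0.6 m/s, from over 40 mm up) (height (world z) of hook_rod above 0.04 m and linear speed of hook_rod above 0.6 m/s and contact force between the fingers and hook_rod below 0.1 N).
It also fails if it takes over 64 s, if anything falls off the work surface, if the arm or the gripper's body presses on something with over 40 N, if the wrist force passes 120 N, or if a joint passes its speed limit or range.

## Working session

There is one attempt and no reset: what is moved stays moved. The work goes in short steps, Python scripts to look and compute and a tool call to move; the robot and the scene stay as the last step left them, time stands still between calls to the robot, and variables do not carry over. Pictures are saved under pics/ and viewed, at most 10 in all, crops included, and the job is handed in when it is done.

Besides the shell and the picture viewer there is one more tool, called by a JSON object that holds its "fn" and its "kwargs", one argument or row to a line. send_rows: Moves the arm, as the interface text tells. Its arguments: {"type":"object","properties":{"plan":{"type":"array"}},"required":["plan"]}

```bash
ls; mkdir -p pics
cat > h.py <<'E'
import numpy as np, cv2
from station import ctrl, cams
def load(n):
    d=cams.get_image(n); R=cv2.Rodrigues(np.array(d['rvec'],float))[0]; return d,np.array(d['intrinsics']),R,np.array(d['tvec'],float).ravel()
def cloud(d,K,R,t):
    z=d['depth']; v,u=np.indices(z.shape)
    P=np.stack([(u-K[0,2])*z/K[0,0],(v-K[1,2])*z/K[1,1],z],-1)
    return (P-t)@R
E
python3 - <<'E'
from h import *
print(ctrl.get_obs())
for n in ['scene','side','wrist']:
    d,K,R,t=load(n); cv2.imwrite(f'pics/{n}0.png',d['pixels']); np.savez(f'{n}0.npz',c=cloud(d,K,R,t),p=d['pixels'])
    print(n,K[0,0],-R.T@t,R[2])
E
```

```text
pics
{'time_s': 0.0, 'q': array([ 1.17276565e+00,  3.26937376e-01, -1.93589109e-01,  1.05201714e+00,
       -9.99874088e-07,  1.43664809e+00]), 'joint_velocities': array([ 4.13182274e-04,  1.59333551e-04,  1.66433225e-03,  5.91901715e-05,
        1.80575965e-03, -2.02556725e-03]), 'tau': array([-1.97479538e-03, -4.43400335e+01,  2.62441868e+01,  1.54212245e-02,
       -3.31109050e-04, -8.53550084e-07]), 'eef_pos': array([143.30458923, 530.70124852, 403.90314393]), 'tcp_rot': array([-3.13986092e+00, -2.32702951e-04,  2.87771001e+00]), 'wrist_force': array([ 0.46002054, -0.471808  , -0.92359167]), 'ft_torque': array([-8.67003345e-05,  1.68753913e-02,  6.22653906e-03]), 'grasp_force': 0.0, 'finger_gap': 85.38438492016526}
scene 499.32168757175714 [1101.39739079  628.32797603  699.84626667] [-0.49109784 -0.64113795 -0.58971607]
side 546.5334217632192 [ 304.2620334  -723.92189714  982.86690914] [ 0.24865421  0.57250127 -0.78128956]
wrist 310.1769029452698 [ 71.36069822 551.40566218 372.65790543] [ 0.28313517 -0.07890659 -0.95582855]
```

View pics/scene0.png

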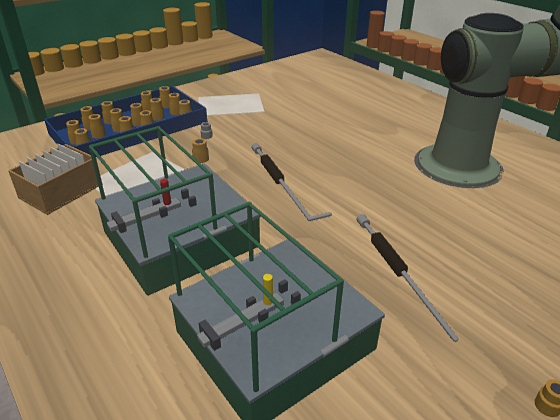

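View pics/side0.png

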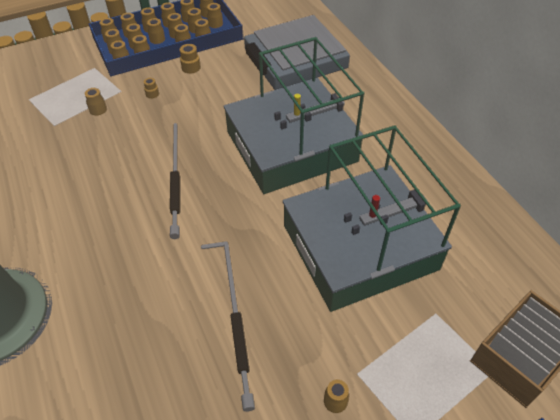

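The scene view shows the hooked rod (handle at about 270,168; hook at 320,215), the red knob (166,190), the yellow knob (268,288) and the straight rod (388,255). The side view shows the hooked rod's handle at (239,342) with its hook at (215,246), and the red knob at (375,203). Next I measure these from depth.

Run:
```python
from h import *
for n in ['scene','side']:
    f=np.load(n+'0.npz'); c=f['c']; p=f['p'].astype(int); b,g,r=p[...,0],p[...,1],p[...,2]
    def rep(name,m):
        P=c[m]; P=P[np.isfinite(P).all(1)]
        print(n,name,len(P),P.mean(0).round(1),np.percentile(P,[2,98],axis=0).round(0).tolist()); return P
    m=(r>100)&(g<50)&(b<60)&(c[...,2]>90)&(c[...,2]<180)&(c[...,0]>300)&(c[...,0]<900); rep('red',m)
    rep('yel',(r>150)&(g>130)&(b<60)&(c[...,2]>90)&(c[...,2]<180))
    dark=((r<50)&(g<50)&(b<50)&(c[...,2]>5)&(c[...,2]<40)&(c[...,0]>250)&(c[...,0]<750)).astype(np.uint8)
    k,l,s,ce=cv2.connectedComponentsWithStats(dark)
    for i in range(1,k):
        if s[i,4]>150:
            P=rep('dark%s'%ce[i].round(),l==i)
            T=P[P[:,2]>20]; 
            if len(T)>10:
                (mx,my),(w,h),a=cv2.minAreaRect(T[:,:2].astype(np.float32)); print('   rect',mx,my,w,h,a)
    # low steel: z 4..16
    w=((c[...,2]>5)&(c[...,2]<30)&(abs(r-b)<30)&(c[...,0]>250)&(c[...,0]<640)).astype(np.uint8)
    w=cv2.morphologyEx(w,cv2.MORPH_CLOSE,np.ones((3,3)))
    k,l,s,ce=cv2.connectedComponentsWithStats(w)
    for i in range(1,k):
        if s[i,4]>150: 
            P=c[(l==i)]; P=P[(P[:,2]>3)]
            (mx,my),(ww,hh),a=cv2.minAreaRect(P[:,:2].astype(np.float32))
            print('  steel',s[i,4],ce[i].round(),cv2.boxPoints(((mx,my),(ww,hh),a)).round(0).tolist(), 'xmin',P[P[:,0].argmin()].round(0),'ymax',P[P[:,1].argmax()].round(0),'ymin',P[P[:,1].argmin()].round(0))
    # chest tops
    t=((c[...,2]>84)&(c[...,2]<96)&(c[...,0]>300)&(c[...,0]<1000)).astype(np.uint8)
    k,l,s,ce=cv2.connectedComponentsWithStats(t)
    for i in range(1,k):
        if s[i,4]>1500: print('  top',cv2.minAreaRect(c[l==i][:,:2].astype(np.float32)),np.median(c[l==i],axis=0))
```

```text
scene red 24 [ 772.5 -170.1  160.8] [[766.0, -177.0, 153.0], [779.0, -164.0, 164.0]]
scene yel 51 [771.  173.8 161.1] [[763.0, 167.0, 159.0], [777.0, 180.0, 163.0]]
scene dark[271. 168.] 276 [ 435.9 -263.    21.7] [[415.0, -323.0, 8.0], [453.0, -212.0, 28.0]]
   rect 431.0289001464844 -269.8936767578125 118.4683837890625 19.718711853027344 74.51014709472656
scene dark[388. 253.] 584 [444.7 150.1  20.9] [[420.0, 92.0, 7.0], [465.0, 201.0, 28.0]]
   rect 440.0002136230469 145.77252197265625 117.8703384399414 21.48941993713379 71.26025390625
  steel 384 [51. 13.] [[242.0, -2144.0], [541.0, -2237.0], [1400.0, 536.0], [1101.0, 628.0]] xmin [  247. -2137.    14.] ymax [1101.  628.  700.] ymin [  423. -2152.     4.]
  steel 310 [185. 124.] [[381.0, -680.0], [501.0, -746.0], [1222.0, 562.0], [1101.0, 628.0]] xmin [ 381. -680.    6.] ymax [1101.  628.  700.] ymin [ 381. -680.    6.]
  steel 662 [283. 181.] [[253.0, -303.0], [399.0, -402.0], [1101.0, 628.0], [955.0, 728.0]] xmin [ 389. -374.   10.] ymax [1101.  628.  700.] ymin [ 397. -401.   20.]
  steel 1239 [401. 269.] [[272.0, 161.0], [399
[... 1276 characters left out ...]
28.0, 294.0]] xmin [623.  87.  30.] ymax [628. 294.   8.] ymin [631.  53.  29.]
  steel 384 [313. 274.] [[604.0, -48.0], [617.0, -289.0], [641.0, -288.0], [629.0, -47.0]] xmin [ 616. -275.   28.] ymax [629. -47.   5.] ymin [ 640. -288.   11.]
  steel 1382 [237. 332.] [[304.0, -724.0], [361.0, -735.0], [494.0, -40.0], [437.0, -29.0]] xmin [ 304. -724.  983.] ymax [437. -30.  15.] ymin [ 304. -724.  983.]
  top ((755.0311889648438, 172.6725311279297), (251.12510681152344, 266.3466796875), 89.3989486694336) [717.03847781 138.72395305  91.27521549]
  top ((752.0119018554688, -171.3424530029297), (249.6200714111328, 266.380126953125), 87.31681823730469) [ 710.13079219 -209.74506975   90.96103465]
```

Run:
```python
from h import *
f=np.load('side0.npz'); c=f['c']; p=f['p'].astype(int)
print(p[342,239],c[342,239],p[300,233],c[300,233])
x,y,z=c[...,0],c[...,1],c[...,2]
ok=np.isfinite(z)&(z<400)
T=ok&(abs(z-91)<4)
for cy in (-171,172):
    pts=[]
    for yy in range(cy-110,cy+111,10):
        m=T&(abs(y-yy)<4)&(x>500)&(x<800); pts.append((x[m].min(),yy))
    pts=np.array(pts); k=np.polyfit(pts[:,1],pts[:,0],1); print('front edge: yaw',np.degrees(np.arctan(-k[0])),'x at cy',np.polyval(k,cy))
    pts=[]
    for xx in range(660,860,10):
        m=T&(abs(x-xx)<4)&(abs(y-cy)<160); pts.append((xx,y[m].min()))
    pts=np.array(pts); k=np.polyfit(pts[:,0],pts[:,1],1); print('right side: yaw',np.degrees(np.arctan(k[0])),np.polyval(k,752))
m=ok&(z>19)&(z<30)&(x>380)&(x<500)&(y>-350)&(y<-190)&(p.max(-1)<75)
print(m.sum(),cv2.minAreaRect(np.stack([x[m],y[m]],1).astype(np.float32)))
for nm in('side','scene'):
    g=np.load(nm+'0.npz')['c'];x,y,z=g[...,0],g[...,1],g[...,2]
    m=(z>5)&(z<16)&(x>420)&(x<520)&(y>-190)&(y<-10)
    P=g[m]; b=P[P[:,1]<-70]; k=np.polyfit(b[:,1],b[:,0],1); print(nm,'bar yaw',90-np.degrees(np.arctan(k[0])),'x at -100',np.polyval(k,-100)); q=P[(P[:,1]>-60)];print('prong',q.min(0),q.max(0), q[q[:,0].argmin()])
```

```text
[42 48 56] [ 423.7374301  -278.80188522   28.08405794] [124 123 126] [ 449.65364685 -183.20218258   14.95060484]
front edge: yaw -2.5994191328151914 x at cy 619.5453209013153
right side: yaw -2.2922849237170393 -294.484773312358
front edge: yaw -0.8576675698979745 x at cy 623.3010627001474
right side: yaw 2.1325405228487755 51.872637733569604
582 ((425.3904724121094, -273.47509765625), (117.27822875976562, 19.40899658203125), 74.41664123535156)
side bar yaw 83.03341915149973 x at -100 470.77963339479334
prong [421.03304121 -57.59660862   5.03583538] [516.32902136 -14.42610704  15.99608426] [421.03304121 -20.32971411   5.14330062]
scene bar yaw 73.75628515473221 x at -100 478.28350510878187
prong [438.35752842 -56.81822467   5.03637123] [517.92477109 -12.17578933  15.97567757] [438.35752842 -30.20709395  14.81995354]
```

{"fn": "send_rows", "kwargs": {
  "plan": [
    [-0.3,-0.44,0,0,0,0,0],
    [-0.605,-0.876,0,0,0,0,0],
    [-0.605,-0.876,0,0,0,0,0],
    [-0.605,-0.876,0,0,0,0,0],
    [-0.605,-0.876,0,0,0,0,0],
    [-0.605,-0.876,0,0,0,0,0],
    [-0.605,-0.876,0,0,0,0,0],
    [-0.605,-0.876,0,0,0,0,0]
  ]
}}

```text
time_s: 0.82
eef_pos: [214.8, 330.4, 404.9]
tcp_rot: [3.14, 0.0, 2.877]
wrist_force: [0.6, 0.4, -0.2]
finger_gap: 85.6
grasp_force: 0.0
```

{"fn": "send_rows", "kwargs": {
  "plan": [
    [-0.605,-0.876,0,0,0,0,0],
    [-0.605,-0.876,0,0,0,0,0],
    [-0.605,-0.876,0,0,0,0,0],
    [-0.605,-0.876,0,0,0,0,0],
    [-0.605,-0.876,0,0,0,0,0],
    [-0.605,-0.876,0,0,0,0,0],
    [-0.605,-0.876,0,0,0,0,0],
    [-0.605,-0.876,0,0,0,0,0]
  ]
}}

```text
time_s: 1.48
eef_pos: [286.1, 130.2, 404.8]
tcp_rot: [3.141, -0.0, 2.878]
wrist_force: [0.2, 0.8, 0.5]
finger_gap: 85.2
grasp_force: 0.0
```

{"fn": "send_rows", "kwargs": {
  "plan": [
    [-0.605,-0.876,0,0,0,0,0],
    [-0.605,-0.876,0,0,0,0,0],
    [-0.605,-0.876,0,0,0,0,0],
    [-0.605,-0.876,0,0,0,0,0],
    [-0.605,-0.876,0,0,0,0,0],
    [-0.605,-0.876,0,0,0,0,0],
    [-0.605,-0.876,0,0,0,0,0],
    [-0.605,-0.876,0,0,0,0,0]
  ]
}}

```text
time_s: 2.15
eef_pos: [357.0, -69.3, 404.2]
tcp_rot: [3.14, -0.002, 2.881]
wrist_force: [-0.5, 1.1, 0.5]
finger_gap: 85.2
grasp_force: 0.0
```

{"fn": "send_rows", "kwargs": {
  "plan": [
    [-0.605,-0.876,0.4,0,0,1,0],
    [-0.605,-0.876,0.4,0,0,1,0],
    [-0.605,-0.876,0.4,0,0,1,0],
    [-0.605,-0.876,0.4,0,0,1,0],
    [-0.605,-0.876,0.4,0,0,1,0],
    [-0.605,-0.876,0.4,0,0,1,0],
    [-0.605,-0.876,0.4,0,0,1,0],
    [-0.605,-0.876,0.4,0,0,1,0],
    [-0.605,-0.876,0.4,0,0,1,0],
    [-0.605,-0.876,0.4,0,0,1,0],
    [-0.605,-0.876,0.4,0,0,1,0],
    [-0.605,-0.876,0.4,0,0,1,0]
  ]
}}

```text
time_s: 3.15
eef_pos: [429.2, -268.2, 324.6]
tcp_rot: [-3.141, -0.001, 1.377]
wrist_force: [0.5, 0.3, -0.3]
finger_gap: 85.9
grasp_force: 0.0
```

```bash
cat >> h.py <<'E'
from scipy.spatial.transform import Rotation as Ro
def plan(pos,yaw_deg):
    o=ctrl.get_obs(); A=Ro.from_euler('xyz',o['tcp_rot']); B=Ro.from_euler('xyz',[np.pi,0,np.radians(yaw_deg)])
    print('pos',o['eef_pos'].round(1),'yaw',np.degrees(o['tcp_rot'][2]).round(2)); d=A.inv().apply(np.array(pos)-o['eef_pos'])
    print('row',(d/200).round(4),((A.inv()*B).as_rotvec()/(np.pi/2)).round(4))
E
python3 - <<'E'
from h import *
d,K,R,t=load('wrist'); c=cloud(d,K,R,t); p=d['pixels']; cv2.imwrite('pics/w1.png',p)
x,y,z=c[...,0],c[...,1],c[...,2]
m=(d['depth']>0)&(z>19)&(z<32)&(x>370)&(x<500)&(y>-350)&(y<-190)&(p.max(-1)<75)
(cx,cy),wh,a=cv2.minAreaRect(c[m][:,:2].astype(np.float32)); print(m.sum(),cx,cy,wh,a,np.median(z[m]))
plan([428,-272,177],74.4)
E
```

```text
2949 428.569580078125 -270.0796813964844 (119.01565551757812, 21.802101135253906) 74.0831069946289 23.210606023793275
pos [ 429.2 -268.3  324.7] yaw 78.69
row [-0.0201 -0.0015  0.7382] [-0.0005 -0.0007  0.0477]
```

View pics/w1.png

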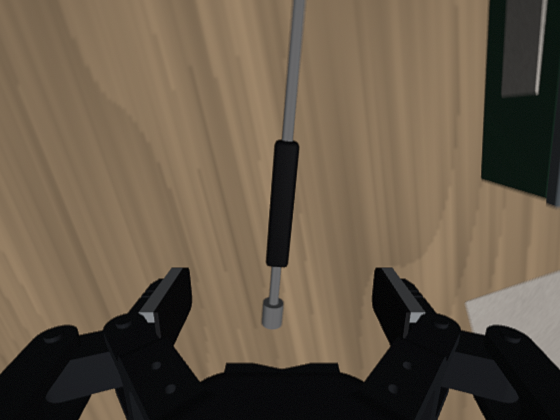

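The wrist picture shows the handle centred at (283,205) with the rod pointing up the image, between the open fingers. I'll go down and grip it.

{"fn": "send_rows", "kwargs": {
  "plan": [
    [-0.012,0,0.2,0,0,0.05,0],
    [-0.012,0,0.4,0,0,0.05,0],
    [-0.012,0,0.55,0,0,0.05,0],
    [-0.012,0,0.65,0,0,0.05,0],
    [-0.012,0,0.7,0,0,0.05,0],
    [-0.012,0,0.743,0,0,0.05,0],
    [-0.012,0,0.743,0,0,0.05,0],
    [-0.012,0,0.743,0,0,0.05,0]
  ]
}}

```text
time_s: 3.87
eef_pos: [428.2, -273.6, 176.7]
tcp_rot: [3.141, 0.0, 1.301]
wrist_force: [0.0, -0.7, -0.6]
finger_gap: 85.2
grasp_force: 0.0
```

{"fn": "send_rows", "kwargs": {
  "plan": [
    [0,0,0,0,0,0,0.5],
    [0,0,0,0,0,0,1],
    [0,0,0,0,0,0,1],
    [0,0,0,0,0,0,1],
    [0,0,0,0,0,0,1],
    [0,0,0,0,0,0,1],
    [0,0,0,0,0,0,1],
    [0,0,0,0,0,0,1],
    [0,0,0,0,0,0,1],
    [0,0,0,0,0,0,1],
    [0,0,0,0,0,0,1],
    [0,0,0,0,0,0,1]
  ]
}}

```text
time_s: 4.87
eef_pos: [427.6, -274.4, 176.7]
tcp_rot: [3.141, 0.001, 1.299]
wrist_force: [-0.4, 0.4, 6.0]
finger_gap: 20.7
grasp_force: 60.4
```

{"fn": "send_rows", "kwargs": {
  "plan": [
    [0,0,-0.05,0,0,0,1],
    [0,0,-0.12,0,0,0,1],
    [0,0,-0.2,0,0,0,1],
    [0,0,-0.28,0,0,0,1],
    [0,0,-0.36,0,0,0,1],
    [0,0,-0.44,0,0,0,1],
    [0,0,-0.52,0,0,0,1],
    [0,0,-0.58,0,0,0,1],
    [0,0,-0.62,0,0,0,1],
    [0,0,-0.62,0,0,0,1],
    [0,0,-0.62,0,0,0,1],
    [0,0,-0.62,0,0,0,1]
  ]
}}

```text
time_s: 5.87
eef_pos: [427.1, -273.8, 299.3]
tcp_rot: [-3.14, -0.001, 1.299]
wrist_force: [-0.6, -0.3, -2.9]
finger_gap: 20.7
grasp_force: 59.3
```

{"fn": "send_rows", "kwargs": {
  "plan": [
    [0,0,0,0,0,0.03,1],
    [0,0,0,0,0,0.07,1],
    [0,0,0,0,0,0.11,1],
    [0,0,0,0,0,0.15,1],
    [0,0,0,0,0,0.19,1],
    [0,0,0,0,0,0.23,1],
    [0,0,0,0,0,0.27,1],
    [0,0,0,0,0,0.31,1],
    [0,0,0,0,0,0.35,1],
    [0,0,0,0,0,0.39,1],
    [0,0,0,0,0,0.42,1],
    [0,0,0,0,0,0.43,1]
  ]
}}

```text
time_s: 6.87
eef_pos: [427.1, -273.8, 298.9]
tcp_rot: [-3.139, 0.0, 0.622]
wrist_force: [0.1, -0.0, -3.1]
finger_gap: 20.8
grasp_force: 59.3
```

{"fn": "send_rows", "kwargs": {
  "plan": [
    [0,0,0,0,0,0.03,1],
    [0,0,0,0,0,0.07,1],
    [0,0,0,0,0,0.11,1],
    [0,0,0,0,0,0.15,1],
    [0,0,0,0,0,0.19,1],
    [0,0,0,0,0,0.23,1],
    [0,0,0,0,0,0.27,1],
    [0,0,0,0,0,0.31,1],
    [0,0,0,0,0,0.35,1],
    [0,0,0,0,0,0.39,1],
    [0,0,0,0,0,0.42,1],
    [0,0,0,0,0,0.43,1]
  ]
}}

```text
time_s: 7.87
eef_pos: [427.2, -273.9, 299.3]
tcp_rot: [-3.141, 0.001, -0.052]
wrist_force: [0.9, 0.0, -2.4]
finger_gap: 20.6
grasp_force: 59.3
```

Run:
```python
from h import *
plan([428,-235,300],-2.5)
for n in ('scene','side'):
    d,K,R,t=load(n); c=cloud(d,K,R,t); p=d['pixels']; cv2.imwrite(f'pics/{n}2.png',p)
    x,y,z=c[...,0],c[...,1],c[...,2]
    m=(d['depth']>0)&(z>115)&(z<155)&(x>500)&(x<705)&(y>-330)&(y<-200)
    P=c[m]; k=np.polyfit(P[P[:,0]<650][:,0],P[P[:,0]<650][:,1:],1); print(n,len(P),P.min(0),P.max(0),'slopes y,z',k[0],'at x=600',k[0]*600+k[1])
```

```text
pos [ 427.2 -273.9  299.3] yaw -3.01
row [-0.0063 -0.1945 -0.0032] [-0.0006  0.0007 -0.0056]
scene 296 [ 500.01854834 -288.54446735  131.20104871] [ 672.69207377 -232.21646772  144.25138171] slopes y,z [-0.04872277  0.0016107 ] at x=600 [-279.87820596  138.4676619 ]
side 623 [ 500.00638861 -291.13249781  132.66668554] [ 670.73490462 -231.66905061  145.4634295 ] slopes y,z [-0.05111758 -0.00225582] at x=600 [-284.07831499  139.22161547]
```

{"fn": "send_rows", "kwargs": {
  "plan": [
    [0,-0.05,0,0,0,-0.006,1],
    [0,-0.12,0,0,0,-0.006,1],
    [0,-0.195,0,0,0,-0.006,1],
    [0.05,-0.195,0,0,0,-0.006,1],
    [0.15,-0.196,0,0,0,-0.006,1],
    [0.25,-0.197,0,0,0,-0.006,1],
    [0.35,-0.198,0,0,0,-0.006,1],
    [0.45,-0.199,0,0,0,-0.006,1],
    [0.55,-0.2,0,0,0,-0.006,1],
    [0.6,-0.2,0,0,0,-0.006,1],
    [0.62,-0.2,0,0,0,-0.006,1],
    [0.62,-0.2,0,0,0,-0.006,1]
  ]
}}

```text
time_s: 8.97
eef_pos: [554.1, -239.7, 299.7]
tcp_rot: [-3.141, 0.0, -0.04]
wrist_force: [-0.8, -0.7, -3.4]
finger_gap: 21.1
grasp_force: 59.3
```

Run:
```python
from h import *
plan([552.8,-240.5,300],-2.5)
ims=[]
for n,(u,v) in (('scene',(166,190)),('side',(375,203))):
    d,K,R,t=load(n); c=cloud(d,K,R,t); p=d['pixels']
    q=p.astype(int); m=(q[...,2]>100)&(q[...,1]<50)&(q[...,0]<60)&(c[...,2]>150)&(c[...,2]<180)&(c[...,0]>600)&(c[...,0]<900)
    print(n,c[m].mean(0))
    v0,u0=max(0,v-70),u-90; ims.append(cv2.resize(p[v0:v0+140,u0:u0+180],None,fx=2.2,fy=2.2,interpolation=2))
    m=(d['depth']>0)&(c[...,2]>125)&(c[...,2]<145)&(c[...,0]>770)&(c[...,0]<820)&(abs(c[...,1]+220)<50); P=c[m]; print(len(P),P.min(0),P.max(0))
cv2.imwrite('pics/ins3.png',np.hstack(ims))
```

```text
pos [ 554.1 -239.7  299.7] yaw -2.32
row [-0.0064  0.0044 -0.0013] [-0.0001  0.0001  0.002 ]
scene [ 772.6663677  -169.85656375  160.77144551]
113 [ 770.01581096 -251.36606641  126.22053235] [ 798.57989743 -170.14040315  143.4060103 ]
side [ 767.55403402 -173.96151459  160.05670966]
150 [ 770.31002331 -254.918469    125.39018548] [ 795.10086257 -177.2303982   143.40361611]
```

View pics/ins3.png

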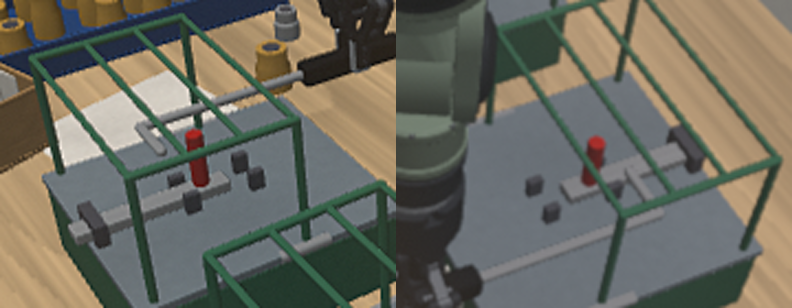

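The rod is under the guard with its prong beyond the red knob (crop: prong at about 155,135, knob at 197,155) and clear of it. I'll slide sideways, then pull.

{"fn": "send_rows", "kwargs": {
  "plan": [
    [0,-0.04,0,0,0,0,1],
    [0,-0.1,0,0,0,0,1],
    [0,-0.16,0,0,0,0,1],
    [0,-0.21,0,0,0,0,1],
    [0,-0.23,0,0,0,0,1],
    [0,-0.23,0,0,0,0,1],
    [0,-0.23,0,0,0,0,1]
  ]
}}

```text
time_s: 9.65
eef_pos: [555.4, -194.2, 300.3]
tcp_rot: [3.141, -0.0, -0.041]
wrist_force: [-0.1, -0.5, -3.1]
finger_gap: 20.6
grasp_force: 59.3
```

{"fn": "send_rows", "kwargs": {
  "plan": [
    [-0.02,0,0,0,0,0,1],
    [-0.05,0,0,0,0,0,1],
    [-0.08,0,0,0,0,0,1],
    [-0.11,0,0,0,0,0,1],
    [-0.14,0,0,0,0,0,1],
    [-0.17,0,0,0,0,0,1],
    [-0.2,0,0,0,0,0,1],
    [-0.22,0,0,0,0,0,1],
    [-0.24,0,0,0,0,0,1],
    [-0.26,0,0,0,0,0,1],
    [-0.28,0,0,0,0,0,1],
    [-0.3,0,0,0,0,0,1]
  ]
}}

```text
time_s: 10.65
eef_pos: [495.1, -192.1, 300.2]
tcp_rot: [3.141, -0.0, -0.042]
wrist_force: [3.2, -0.4, -3.2]
finger_gap: 21.3
grasp_force: 59.3
```

```bash
cat > k.py <<'E'
from h import *
o=ctrl.get_obs(); print(o['eef_pos'],o['wrist_force'],o['tcp_rot'])
for n in ('scene','side'):
    d,K,R,t=load(n); c=cloud(d,K,R,t); p=d['pixels']
    q=p.astype(int); m=(q[...,2]>100)&(q[...,1]<50)&(q[...,0]<60)&(c[...,2]>150)&(c[...,2]<180)&(c[...,0]>600)&(c[...,0]<900)
    print(n,m.sum(),c[m].mean(0) if m.any() else '')
E
python3 k.py
```

```text
[ 495.10270063 -192.13662748  300.1665771 ] [ 3.15059082 -0.44355454 -3.21168026] [ 3.14140113e+00 -3.20939651e-04 -4.22674721e-02]
scene 25 [ 723.93676748 -168.15392345  160.5321767 ]
side 24 [ 716.34050031 -172.03604198  160.60572019]
```

{"fn": "send_rows", "kwargs": {
  "plan": [
    [-0.01,0,0,0,0,0,1],
    [-0.02,0,0,0,0,0,1],
    [-0.03,0,0,0,0,0,1],
    [-0.03,0,0,0,0,0,1]
  ]
}}

```text
time_s: 11.08
eef_pos: [489.0, -191.8, 300.0]
tcp_rot: [-3.142, 0.001, -0.042]
wrist_force: [2.3, -1.1, -3.2]
finger_gap: 20.7
grasp_force: 59.3
```

{"fn": "send_rows", "kwargs": {
  "plan": [
    [-0.005,0,0,0,0,0,1],
    [-0.01,0,0,0,0,0,1],
    [-0.01,0,0,0,0,0,1]
  ]
}}

```text
time_s: 11.33
eef_pos: [487.2, -191.7, 300.0]
tcp_rot: [-3.142, 0.0, -0.042]
wrist_force: [2.5, -0.4, -3.8]
finger_gap: 20.8
grasp_force: 59.3
```

```bash
python3 k.py
```

```text
[ 487.24576691 -191.72025807  300.04670938] [ 2.52514141 -0.40194448 -3.82251922] [-3.14154076e+00  1.48772754e-04 -4.22270063e-02]
scene 23 [ 715.32432704 -167.25698132  161.20206216]
side 24 [ 710.03676794 -171.87802879  160.5673014 ]
```

{"fn": "send_rows", "kwargs": {
  "plan": [
    [0.03,0,0,0,0,0,1],
    [0.06,0,0,0,0,0,1],
    [0.06,0,0,0,0,0,1],
    [0.06,0.05,0,0,0,0,1],
    [0.06,0.11,0,0,0,0,1],
    [0.06,0.17,0,0,0,0,1],
    [0.06,0.22,0,0,0,0,1],
    [0.06,0.24,0,0,0,0,1],
    [0.06,0.24,0,0,0,0,1],
    [0.06,0.24,0,0,0,0,1]
  ]
}}

```text
time_s: 12.27
eef_pos: [497.0, -240.7, 299.9]
tcp_rot: [-3.141, 0.0, -0.043]
wrist_force: [0.5, 0.7, -3.0]
finger_gap: 20.7
grasp_force: 59.3
```

```bash
python3 k.py
```

```text
[ 497.04563174 -240.66711788  299.93313093] [ 0.49329317  0.67951164 -3.0396677 ] [-3.14105111e+00  3.06959067e-04 -4.32616623e-02]
scene 23 [ 715.284398   -167.33335895  161.1516637 ]
side 23 [ 709.71305199 -172.36665799  160.60525262]
```

{"fn": "send_rows", "kwargs": {
  "plan": [
    [-0.05,0,0,0,0,0,1],
    [-0.12,0,0,0,0,0,1],
    [-0.2,0,0,0,0,0,1],
    [-0.28,0,0,0,0,0,1],
    [-0.36,0,0,0,0,0,1],
    [-0.42,0,0,0,0,0,1],
    [-0.45,0,0,0,0,0,1],
    [-0.45,0,0,0,0,0,1]
  ]
}}

```text
time_s: 13.03
eef_pos: [406.0, -235.7, 300.1]
tcp_rot: [-3.141, 0.001, -0.043]
wrist_force: [-0.4, 0.4, -3.2]
finger_gap: 20.8
grasp_force: 59.3
```

{"fn": "send_rows", "kwargs": {
  "plan": [
    [0,0,0,0,0,-0.03,1],
    [0,0,0,0,0,-0.07,1],
    [0,0,0,0,0,-0.11,1],
    [0,0,0,0,0,-0.15,1],
    [0,0,0,0,0,-0.19,1],
    [0,0,0,0,0,-0.23,1],
    [0,0,0,0,0,-0.27,1],
    [0,0,0,0,0,-0.31,1],
    [0,0,0,0,0,-0.35,1],
    [0,0,0,0,0,-0.39,1],
    [0,0,0,0,0,-0.42,1],
    [0,0,0,0,0,-0.43,1]
  ]
}}

```text
time_s: 14.03
eef_pos: [408.0, -236.4, 300.2]
tcp_rot: [3.141, -0.0, 0.635]
wrist_force: [0.3, -0.1, -2.1]
finger_gap: 20.6
grasp_force: 59.3
```

{"fn": "send_rows", "kwargs": {
  "plan": [
    [0,0,0,0,0,-0.03,1],
    [0,0,0,0,0,-0.07,1],
    [0,0,0,0,0,-0.11,1],
    [0,0,0,0,0,-0.15,1],
    [0,0,0,0,0,-0.19,1],
    [0,0,0,0,0,-0.23,1],
    [0,0,0,0,0,-0.27,1],
    [0,0,0,0,0,-0.31,1],
    [0,0,0,0,0,-0.35,1],
    [0,0,0,0,0,-0.39,1],
    [0,0,0,0,0,-0.42,1],
    [0,0,0,0,0,-0.43,1]
  ]
}}

```text
time_s: 15.03
eef_pos: [407.8, -236.4, 300.2]
tcp_rot: [3.141, 0.0, 1.31]
wrist_force: [0.7, 1.1, -2.7]
finger_gap: 20.6
grasp_force: 59.3
```

```bash
python3 -c "
from h import *
plan([428,-274,178],74.4)"
```

```text
pos [ 407.8 -236.4  300.2] yaw 75.05
row [-0.1554  0.1456  0.6109] [0.0003 0.     0.0073]
```

{"fn": "send_rows", "kwargs": {
  "plan": [
    [-0.06,0.06,0,0,0,0.007,1],
    [-0.155,0.146,0.06,0,0,0.007,1],
    [-0.155,0.146,0.14,0,0,0.007,1],
    [-0.155,0.146,0.22,0,0,0.007,1],
    [-0.155,0.146,0.3,0,0,0.007,1],
    [-0.155,0.146,0.38,0,0,0.007,1],
    [-0.155,0.146,0.46,0,0,0.007,1],
    [-0.155,0.146,0.53,0,0,0.007,1],
    [-0.155,0.146,0.57,0,0,0.007,1],
    [-0.155,0.146,0.595,0,0,0.007,1],
    [-0.155,0.146,0.605,0,0,0.007,1],
    [-0.155,0.146,0.605,0,0,0.007,1]
  ]
}}

```text
time_s: 16.03
eef_pos: [427.8, -274.0, 179.1]
tcp_rot: [3.142, -0.0, 1.298]
wrist_force: [0.1, 0.0, -2.2]
finger_gap: 20.7
grasp_force: 59.4
```

{"fn": "send_rows", "kwargs": {
  "plan": [
    [0,0,0.005,0,0,0,1],
    [0,0,0.008,0,0,0,1],
    [0,0,0.011,0,0,0,1],
    [0,0,0.011,0,0,0,1]
  ]
}}

```text
time_s: 16.37
eef_pos: [427.7, -274.1, 177.2]
tcp_rot: [3.141, 0.0, 1.298]
wrist_force: [0.2, 0.4, -2.7]
finger_gap: 20.6
grasp_force: 59.4
```

Nearly down. I'll touch it down, open and retreat.

{"fn": "send_rows", "kwargs": {
  "plan": [
    [0,0,0.003,0,0,0,1],
    [0,0,0.003,0,0,0,1],
    [0,0,0.003,0,0,0,0.8],
    [0,0,0.003,0,0,0,0.6],
    [0,0,0.003,0,0,0,0.4],
    [0,0,0.003,0,0,0,0.2],
    [0,0,0.003,0,0,0,0],
    [0,0,0.003,0,0,0,0],
    [0,0,0.003,0,0,0,0],
    [0,0,0.003,0,0,0,0],
    [0,0,0.003,0,0,0,0]
  ]
}}

```text
time_s: 17.28
eef_pos: [427.6, -273.9, 176.3]
tcp_rot: [3.142, -0.0, 1.298]
wrist_force: [0.2, 0.1, -0.5]
finger_gap: 85.5
grasp_force: 0.0
```

{"fn": "send_rows", "kwargs": {
  "plan": [
    [0,0,-0.05,0,0,0,0],
    [0,0,-0.15,0,0,0,0],
    [0,0,-0.3,0,0,0,0],
    [0,0,-0.45,0,0,0,0],
    [0,0,-0.6,0,0,0,0],
    [0,0,-0.7,0,0,0,0],
    [0,0,-0.7,0,0,0,0],
    [0,0,-0.7,0,0,0,0],
    [0,0,-0.7,0,0,0,0],
    [0,0,-0.7,0,0,0,0]
  ]
}}

```text
time_s: 18.12
eef_pos: [427.1, -273.4, 315.2]
tcp_rot: [-3.139, -0.001, 1.298]
wrist_force: [-0.2, 0.1, -0.1]
finger_gap: 85.1
grasp_force: 0.0
```

```bash
python3 k.py; python3 -c "
from h import *
d=cams.get_image('side'); cv2.imwrite('pics/end.png',d['pixels'])"
```

```text
[ 427.0556409  -273.43528324  315.15394891] [-0.19146861  0.12586087 -0.13263124] [-3.13944607e+00 -1.05871487e-03  1.29776079e+00]
scene 23 [ 715.19744008 -167.51937006  161.025278  ]
side 10 [ 708.65913857 -175.03233971  158.90521699]
```

View pics/end.png

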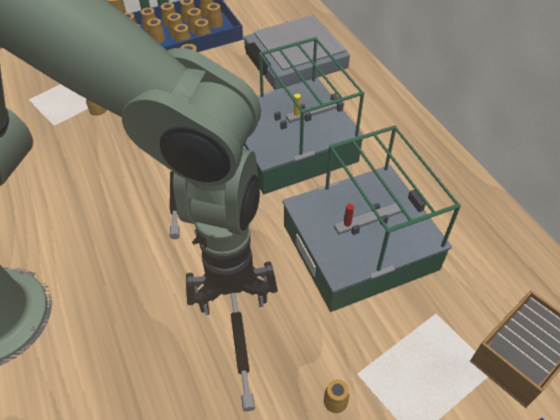

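The rod lies flat on the bench (handle at 239,342), the gripper is clear above it, the red knob is drawn back (349,215), and the yellow one (297,105) hasn't moved.

```bash
python3 -c "
from h import *
print(ctrl.close_job())"
```

```text
the job is handed in; nothing more can be done
None
```

I drew the red bolt back about 57 mm of its 60 mm and laid the rod flat on the bench in front of the chests. The yellow bolt is unmoved, and the job is handed in; no verdict came back.

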